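# Pin back the belt tensioner

## Robot

A 6-joint arm with a two-finger parallel gripper is mounted at the origin on a cart in front of the work surface, level with it; the furniture and walls round the work are solid. World frame = base frame: x ahead of the robot, y to its left, z up, the work surface at z = 0. Lengths are in mm, angles in rad, forces in N, time in s.
With the tool pointing down it reaches from about 300 to 775 mm from the base axis. Payload 14.6 kg.
Tool frame: the origin (TCP) lies at the very end of the fingers, on their centre line; the grasp point (between the pads) lies 19 mm behind it; y points along the fingers, z is the direction in which the jaws open and shut, and the axes are right-handed (so a half turn about y gives the same grasp; the last joint's range is limited). The gripper opens to 94 mm and grips with 3 to 60 N. Pads are 16 mm wide; open, the fingers measure 119 mm over their backs; the gripper's body (75 mm by 177 mm) begins 78 mm behind the grasp point.
Start: joints at [-1.254, 0.3, 1.521, -0, 1.321, -0.067], TCP at [205.938, -509.979, 182.546] pointing down, gripper open.
Joint ranges: [-3.03, 3.03], [-0.79, 2.21], [0.23, 2.52], [-1.04, 4.18], [0, 3.07], [-2.55, 2.55]. Speed limits (rad/s): [2.22, 2.22, 2.57, 3.14, 3.14, 3.14].

## Interface

Orientations are given as [roll, pitch, yaw] about the fixed x, y, z axes, in that order (R = Rz(yaw) Ry(pitch) Rx(roll)).
In Python, from cell import monitor, optics, manip gives the robot as it stands.
- The arm moves only by the shell command python3 -m creep 'ROWS' [FORCE]. ROWS is JSON, a list of rows, each an object of numbers: "tx", "ty", "tz": the shift along the tool's x, y, z scaled (see below); "turn": the turn about the tool's y scaled (see below); "fingers": the finger opening in mm, from 0 to 94. In form: [{"tx": .., "ty": .., "tz": .., "turn": .., "fingers": ..}, ...]. A call has 1 to 20 rows; each row is the pose to reach, as a shift and turn from the pose measured when the call began, along the tool's axes at that moment, turning the shorter way round; what a row does not reach only later rows make up. The controller multiplies each number of a shift by 200 mm and each number of a turn by pi rad. A row lasts 1/10 s, in which the tool goes at most 50 mm and 8.59 degrees, less where a joint would pass 70% of its speed; a pose out of reach is approached as far as the arm can. A call with a number of a shift or a turn outside -1 to 1 is refused whole. A call with a gripper value outside its range is refused whole. The fingers move at their own pace and stop on an object; FORCE is the grip in N (left out, the last holds). Time passes only in rows, so rows that repeat a pose let the fingers close. It gives the time, the measured TCP pose, the force and the opening at its end, in the units of the state.
- monitor.read_state(): the state, without advancing time (a new reading comes with each control period).
- optics.camera(name): name is "scene" or "top"; returns a dict with "frame" (400x640x3 uint8, red, green, blue), "range_z" (400x640 float32, mm along the optical axis (not along the pixel's ray), 0 where there is no reading), "fx", "fy", "cx", "cy" (pixels), "R" (3x3) and "t" (3): a world point X has camera coordinates R X + t. Camera axes: x right, y down, z forward; pixel columns grow to the right and rows downward; lengths in mm; the calibration is good to about 2 mm. A picture is of the moment at which its call begins.
- manip.sign_off(): hands the job in, once; it reports no verdict.
The state is a dict: "clock": time; "joints": joint angles; "qd": joint speeds; "effort": joint torques, N m; "eef_pos": TCP position; "eef_rot": TCP orientation; "wrist_force": force on the tool from outside, world axes, zero at the start; "moment": the same for the moment, N m; "finger_gap": finger opening in mm.
Only numpy, scipy, OpenCV 4.12 (cv2) and the standard library are available. Lean on these libraries where they do the work, as an engineer would, in place of code of your own. Each camera call takes 0.05 s, during which the arm holds its last target.

## Task

Pin the belt tensioner back so that a new belt can go on: stand the long knobbed locking pin in the bush on the lever's short arm, draw the belt wheel slowly round against its spring until the pin drops through into the lock hole of the index plate below, then ease the wheel back so that the lever rests on the pin, fully home and left by itself. Feel your way: do not force the lever or the pin against each other or let the lever snap back, and leave the short dowel and the loose parts nearby alone.

Things in the scene. Friction and masses are not known exactly. Their poses are not given: they have to be found in the camera images.
- pivot (a point): belt tensioner on a grey bracket plate 146x156x8 mm fixed on the bench; an aluminium lever turns about an upright pivot with a coil spring. This point: on the pivot axis, on top of the hub, 40 mm above the bench. The lever's long arm carries the belt wheel 100 mm from the axis, its short arm the pin bush 60 mm from the axis, nearly opposite (195 degrees counter-clockwise of the wheel from above).
- tension_arm (a joint): lever angle: 0 at rest on its stop, growing counter-clockwise seen from above, end of travel 0.85 rad. The spring pulls it back to 0: about 4 N at the wheel to leave the stop, 0.8 N more per 0.1 rad. The lock hole is met somewhere between 0.36 and 0.70 rad (the index plate is clamped where it suits the belt); just where is not measured. The pinned lever has a play of up to 0.1 rad.
- wheel_center (a point): centre of the belt wheel: black plastic roller, 52 mm diameter, 24 mm high (43 to 67 mm above the bench), on top of the long arm's end, free to spin on its upright axle. The arm under it is 26 mm wide, its top 37 to 41 mm above the bench, so a finger fits on either side of the wheel, across the arm.
- pin_bush (a point): steel bush on the end of the short arm: 25 mm outside, 17 mm tall, upright through hole 11.0 mm; this point: centre of its lower face, 23 mm above the bench, z up. Below it lies the flat steel index plate, top 20 mm above the bench, 12 mm thick, with one 11.2 mm lock hole at the bush's distance from the pivot; elsewhere a pin in the bush stands on the plate.
- pin_center (a point): middle of the upright locking pin, 55 mm long: shank 10 mm thick, 31 mm long, foot chamfered; above it a ribbed knob, 18 mm diameter, 24 mm tall, its middle 15.5 mm above this point. It starts in an end hole of the block, foot 10 mm above the bench. This point is 24.5 mm above the bush's point when the pin stands on the plate, 13.5 mm when home. It drops by its own weight if not pressed sideways.
- short_dowel: bystander: short steel dowel, 31 mm long with a flat head of 22 mm diameter, in the other end hole; origin at its foot.
- pin_block: wooden block 46x108x30 mm (x, y, z) with three upright holes 37 mm apart along its y, 20 mm deep; origin at the centre of its underside; fixed.
- nozzle_a: bystander: small steel injector nozzle, 18 mm across, standing, 54 mm tall; origin at its foot.
- nozzle_b: bystander: another nozzle like it.
- nut: bystander: steel union nut 24x27x20 mm; origin at its underside.
- tin: bystander: round grease tin, 68 mm across, 34 mm tall; origin at its underside.
- lever: the lever as a whole with wheel arm, short arm and bush; origin on the pivot axis, at its underside, 23 mm above the bench, z up.

How it is judged:
By the outcome, as a careful person would: the job done as asked, in the order asked, and still so for the second after the job is handed in, with the robot touching nothing.
It also fails if it takes over 72 s, if anything falls off the work surface, if the arm or the gripper's body presses on something with over 40 N, if the wrist force passes 120 N, or if a joint passes its speed limit or range.

## Working session

There is one attempt and no reset: what is moved stays moved. The work goes in short steps, Python scripts to look and compute and a shell command to move; the robot and the scene stay as the last step left them, time stands still between calls to the robot, and variables do not carry over. Pictures are saved under pics/ and viewed, and the job is handed in when it is done.

```bash
ls; mkdir -p pics; python3 - <<'E'
from cell import monitor, optics, manip
import cv2, numpy as np
print(monitor.read_state())
for n in ("scene","top"):
    c=optics.camera(n)
    cv2.imwrite(f"pics/{n}0.png",c["frame"][:,:,::-1])
    np.savez(f"{n}0.npz",**c)
    print(n,c["fx"],c["fy"],c["cx"],c["cy"],c["R"],c["t"])
E
```

```text
pics
{'clock': 0.0, 'joints': array([-1.25362292e+00,  3.00484309e-01,  1.52160913e+00, -1.05104032e-05,
        1.32069018e+00, -6.66102689e-02]), 'qd': array([ 2.60012639e-05, -4.35553826e-04,  1.09189126e-03, -7.96441447e-04,
       -5.06270563e-04, -1.26300529e-05]), 'effort': array([-5.46589145e-04, -5.31802046e+01, -3.52736986e+01,  7.07854866e-02,
        2.43411813e-02, -9.38010339e-05]), 'eef_pos': array([ 205.83287533, -509.70871909,  181.96723582]), 'eef_rot': array([-1.57198533e+00,  6.91142335e-05, -2.75780641e+00]), 'wrist_force': array([-0.31729315,  0.33752867,  0.38553616]), 'moment': array([ 0.00507618, -0.02039631,  0.04176323]), 'finger_gap': 94.07818219284617}
scene 477.8578937082956 477.8578937082956 329.88390488351416 210.4738472908386 [[-0.91045346 -0.41338287  0.01375103]
 [-0.31721381  0.6765392  -0.66458265]
 [ 0.26542398 -0.60943359 -0.74708822]] [585.00191853 257.39781565 874.65377984]
top 397.30894530149845 397.30894530149845 320.35770753069556 201.24479168706324 [[-0.00553736 -0.99983854 -0.01709475]
 [-0.98369568  0.00851933 -0.17963915]
 [ 0.17975578  0.01582131 -0.98358403]] [ -2.98451297 655.46093836 996.77168759]
```

View pics/scene0.png

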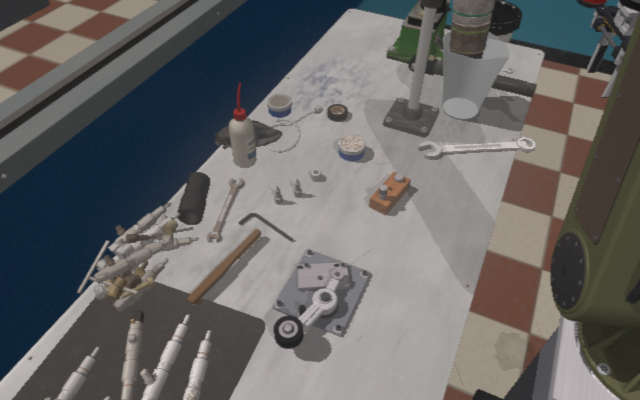

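View pics/top0.png

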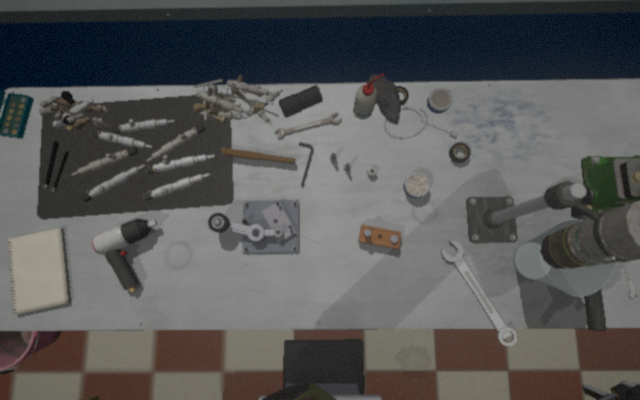

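The scene view shows the tensioner around (320,295), with its wheel at (288,332), and the wooden block at (390,190). In the top view these are at (265,230), (218,222) and (380,237). I'll zoom in and measure.

```bash
cat > h.py <<'E'
import numpy as np
def load(n):
    return dict(np.load(n))
def px2w(c,u,v,z=None,d=None):
    if d is None and z is None: d=c["range_z"][int(round(v)),int(round(u))]
    r=np.array([(u-c["cx"])/c["fx"],(v-c["cy"])/c["fy"],1.0])
    R=c["R"];t=c["t"]
    if d is not None: return R.T@(r*d-t)
    o=-R.T@t; q=R.T@r
    return o+q*(z-o[2])/q[2]
def w2px(c,X):
    p=c["R"]@np.asarray(X,float)+c["t"]
    return np.array([c["fx"]*p[0]/p[2]+c["cx"],c["fy"]*p[1]/p[2]+c["cy"]])
E
python3 - <<'E'
from h import *
import cv2
c=load("top0.npz"); f=c["frame"][:,:,::-1]
a=cv2.resize(f[185:275,200:320],None,fx=6,fy=6,interpolation=cv2.INTER_CUBIC); cv2.imwrite("pics/t_tens.png",a)
a=cv2.resize(f[215:260,345:420],None,fx=10,fy=10,interpolation=cv2.INTER_CUBIC); cv2.imwrite("pics/t_blk.png",a)
c=load("scene0.npz"); f=c["frame"][:,:,::-1]
a=cv2.resize(f[240:360,255:385],None,fx=5,fy=5,interpolation=cv2.INTER_CUBIC); cv2.imwrite("pics/s_tens.png",a)
a=cv2.resize(f[160:220,355:425],None,fx=10,fy=10,interpolation=cv2.INTER_CUBIC); cv2.imwrite("pics/s_blk.png",a)
E
```

```text
(no output)
```

View pics/t_tens.png

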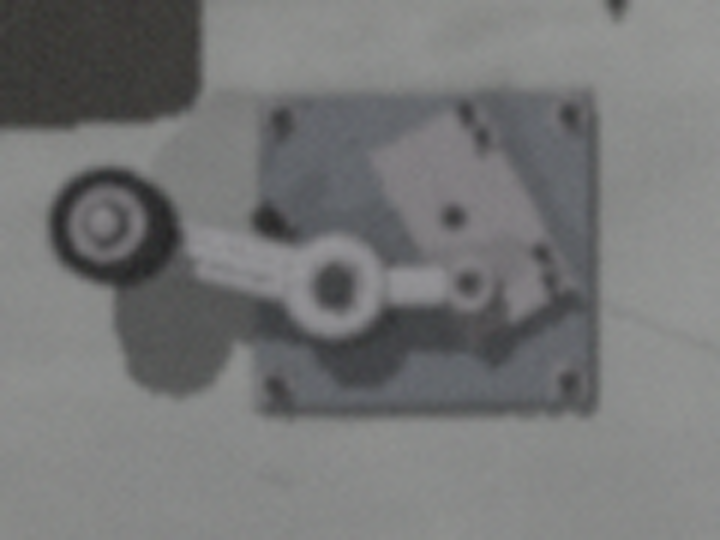

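View pics/t_blk.png

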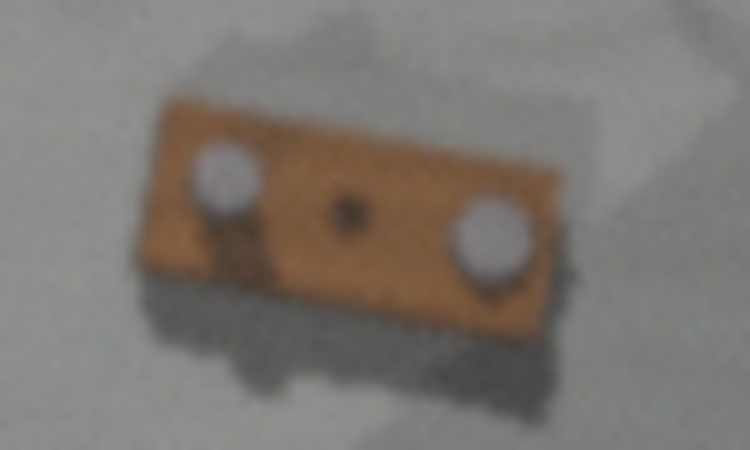

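View pics/s_tens.png

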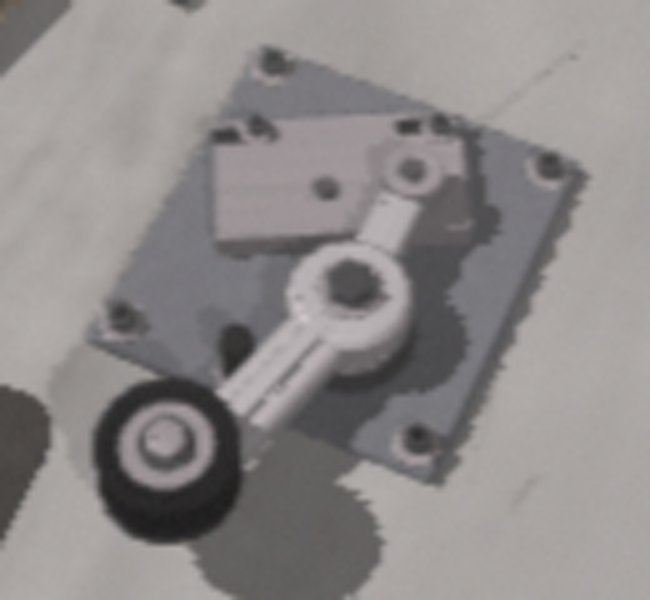

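View pics/s_blk.png

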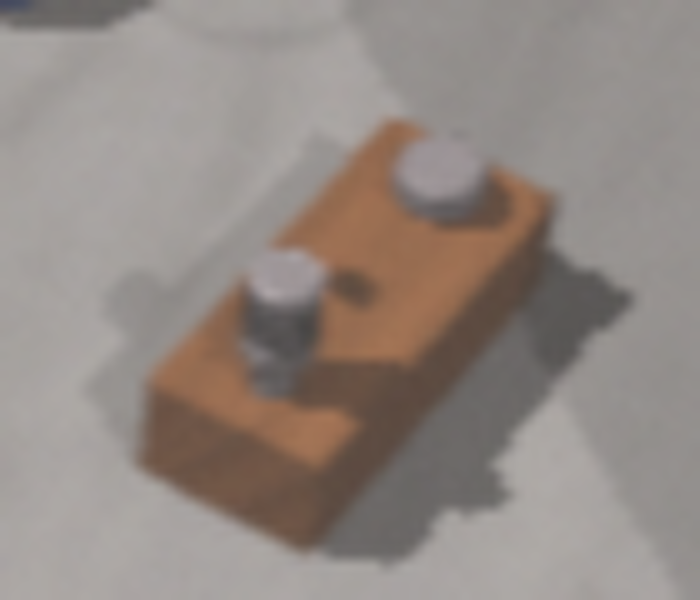

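```bash
python3 - <<'E'
from h import *
T=load("top0.npz");S=load("scene0.npz")
def m(c,x,y,s,u0,v0,z):
    return px2w(c,(x+.5)/s-.5+u0,(y+.5)/s-.5+v0,z=z).round(1)
t=lambda x,y,z:m(T,x,y,6,200,185,z)
s=lambda x,y,z:m(S,x,y,5,255,240,z)
tb=lambda x,y,z:m(T,x,y,10,345,215,z)
sb=lambda x,y,z:m(S,x,y,10,355,160,z)
print("pin",tb(227,178,65),sb(289,277,65))
print("dowel",tb(493,239,None or 45),sb(441,172,45))
print("midhole",tb(350,215,30),sb(352,287,30))
print("blk corners",tb(165,98,30),tb(562,172,30),tb(541,340,30),tb(140,268,30))
print("wheel", t(103,223,73),s(167,437,73),"outer",t(114,226,67),s(167,440,67))
print("hub",t(336,286,40),s(354,284,40))
print("bush",t(469,284,40),s(413,170,40))
print("lock",t(454,217,20),s(326,188,20))
print("plate corners",t(258,92,8),t(594,92,8),t(594,412,8),t(258,412,8))
# depth check
for nm,c,u,v in (("wheel top",T,217,221.5),("hub top",T,250,232),("bush",T,278,232),("plate",T,270,210),("pin",T,367.5,232.5),("dowel",T,394,238.5),("bench",T,300,280)):
    print(nm,px2w(c,u,v).round(1))
E
```

```text
pin [ 571.1 -129.3   65. ] [ 570.5 -124.8   65. ]
dowel [ 556.5 -201.    45. ] [ 555.4 -191.1   45. ]
midhole [ 564.5 -165.5   30. ] [ 565.  -161.8   30. ]
blk corners [ 596.4 -116.7   30. ] [ 575.6 -222.7   30. ] [ 530.8 -215.2   30. ] [ 550.7 -108.9   30. ]
wheel [600.9 262.9  73. ] [600.9 267.3  73. ] outer [600.3 259.7  67. ] [602.1 265.7  67. ]
hub [576.1 166.6  40. ] [576.4 167.2  40. ]
bush [576.5 107.1  40. ] [577.1 111.1  40. ]
lock [609.4 116.9  20. ] [609.9 120.8  20. ]
plate corners [670.5 211.    8. ] [669.1  54.    8. ] [521.2  53.4   8. ] [522.1 206.6   8. ]
wheel top [601.8 262.9  70.9]
hub top [577.2 182.2  36.9]
bush [578.4 108.9  19.9]
plate [640.  132.5  15.7]
pin [ 570.8 -130.    64.1]
dowel [ 557.  -202.7   37.2]
bench [449.4  49.9  -1.5]
```

```bash
python3 - <<'E'
from h import *
T=load("top0.npz");S=load("scene0.npz")
print("tcp px",w2px(T,[206,-510,182]),w2px(S,[206,-510,182]))
for c in (T,S):
    v,u=np.mgrid[0:400,0:640]; d=c["range_z"]
    r=np.stack([(u-c["cx"])/c["fx"],(v-c["cy"])/c["fy"],np.ones_like(u)],-1)*d[...,None]
    W=(r-c["t"])@c["R"]
    ok=(d>0)&(W[...,2]>90)&(W[...,0]>100)&(W[...,0]<800)&(abs(W[...,1])<700)
    P=W[ok]
    # coarse grid
    k=(P[:,:2]//60*60).astype(int)
    for q in np.unique(k,axis=0):
        s=(k==q).all(1)
        if s.sum()>4: print(q,s.sum(),P[s][:,2].min().round(),P[s][:,2].max().round())
    print('--')
E
```

```text
tcp px [556.23224386 396.34263616] [594.2125601   91.92070314]
[ 180 -600] 236 200.0 318.0
[ 180 -540] 8 314.0 318.0
[180 -60] 36 223.0 310.0
[180   0] 443 164.0 315.0
[180  60] 185 164.0 262.0
[ 240 -600] 453 302.0 346.0
[ 240 -540] 48 311.0 321.0
[240 -60] 119 247.0 350.0
[ 360 -600] 55 166.0 196.0
[ 420 -720] 13 175.0 192.0
[ 420 -660] 922 90.0 193.0
[ 420 -600] 232 91.0 253.0
[ 420 -540] 291 91.0 208.0
[ 480 -720] 17 166.0 197.0
[ 480 -660] 29 119.0 190.0
[ 480 -600] 1067 173.0 420.0
[ 480 -540] 2332 90.0 418.0
[ 540 -600] 790 92.0 417.0
[ 540 -540] 1194 97.0 417.0
[ 540 -480] 393 91.0 395.0
[ 600 -540] 67 362.0 397.0
[ 600 -480] 970 91.0 396.0
--
[60 60] 70 181.0 227.0
[120  60] 1237 181.0 355.0
[120 120] 1278 179.0 293.0
[ 180 -600] 498 202.0 345.0
[ 180 -540] 418 312.0 407.0
[ 180 -480] 896 201.0 407.0
[ 180 -420] 27 306.0 344.0
[180   0] 3956 159.0 484.0
[180  60] 5574 150.0 444.0
[180 120] 1152 170.0 296.0
[ 240 -600] 369 298.0 345.0
[ 240 -540] 77 312.0 397.0
[ 240 -120] 346 448.0 542.0
[240 -60] 2680 234.0 530.0
[240   0] 481 230.0 488.0
[ 360 -600] 18 177.0 194.0
[ 420 -660] 400 126.0 192.0
[ 420 -600] 190 90.0 238.0
[ 420 -540] 676 91.0 207.0
[ 480 -720] 7 179.0 193.0
[ 480 -660] 45 123.0 192.0
[ 480 -600] 280 181.0 324.0
[ 480 -540] 2110 90.0 327.0
[ 540 -660] 21 154.0 202.0
[ 540 -600] 217 91.0 309.0
[ 540 -540] 705 90.0 329.0
[ 540 -480] 188 90.0 341.0
[ 600 -480] 959 90.0 339.0
--
```

```bash
cat > go.py <<'E'
import sys,numpy as np
from scipy.spatial.transform import Rotation as Ro
from cell import monitor
def show(*targets,yaw=-np.pi/2):
    s=monitor.read_state(); R=Ro.from_euler('xyz',s["eef_rot"]).as_matrix(); p=np.array(s["eef_pos"])
    dy=(yaw-s["eef_rot"][2]+np.pi)%(2*np.pi)-np.pi
    print("t",round(s["clock"],2),"p",p.round(2),"rpy",s["eef_rot"].round(4),"F",s["wrist_force"].round(2),"gap",round(s["finger_gap"],2),"turn",round(-dy/np.pi,4))
    for t in targets:
        v=R.T@(np.array(t,float)-p)/200
        print(t,"tx,ty,tz",v.round(4))
if __name__=="__main__":
    show(*eval("["+(sys.argv[1] if len(sys.argv)>1 else "")+"]"))
E
python3 go.py "(350,-350,180),(571,-127,150)"
```

```text
t 0.1 p [ 205.86 -509.74  182.06] rpy [-1.5718e+00  1.0000e-04 -2.7578e+00] F [ 0.12 -0.21  0.08] gap 93.97 turn -0.3778
(350, -350, 180) tx,ty,tz [-0.9673  0.0109 -0.4707]
(571, -127, 150) tx,ty,tz [-2.4094  0.1616 -1.0907]
```

```bash
python3 -m creep '[{"tx":-0.2,"ty":0.01,"tz":-0.1,"turn":-0.047,"fingers":60},{"tx":-0.4,"ty":0.01,"tz":-0.2,"turn":-0.094,"fingers":44},{"tx":-0.6,"ty":0.01,"tz":-0.3,"turn":-0.141,"fingers":44},{"tx":-0.8,"ty":0.01,"tz":-0.4,"turn":-0.188,"fingers":44},{"tx":-0.97,"ty":0.01,"tz":-0.47,"turn":-0.235,"fingers":44},{"tx":-0.97,"ty":0.01,"tz":-0.47,"turn":-0.282,"fingers":44},{"tx":-0.97,"ty":0.01,"tz":-0.47,"turn":-0.33,"fingers":44},{"tx":-0.97,"ty":0.01,"tz":-0.47,"turn":-0.378,"fingers":44},{"tx":-0.97,"ty":0.01,"tz":-0.47,"turn":-0.378,"fingers":44}]' 20; python3 go.py "(530,-170,150),(571,-127,110)"
```

```text
clock: 1.0
eef_pos: [350.5, -349.8, 180.0]
eef_rot: [-1.571, 0.001, -1.567]
wrist_force: [-0.2, -0.9, 0.2]
finger_gap: 43.7
t 1.0 p [ 350.53 -349.78  179.95] rpy [-1.5714e+00  1.3000e-03 -1.5675e+00] F [-0.19 -0.93  0.18] gap 43.72 turn 0.0011
(530, -170, 150) tx,ty,tz [-0.8957  0.1504  0.9005]
(571, -127, 110) tx,ty,tz [-1.1097  0.3505  1.1063]
```

```bash
python3 -m creep '[{"tx":-0.18,"ty":0.03,"tz":0.18},{"tx":-0.36,"ty":0.06,"tz":0.36},{"tx":-0.54,"ty":0.09,"tz":0.54},{"tx":-0.72,"ty":0.12,"tz":0.72},{"tx":-0.9,"ty":0.15,"tz":0.9},{"tx":-1,"ty":0.25,"tz":1},{"tx":-1,"ty":0.25,"tz":1}]'; python3 go.py "(571,-127,110)"
```

```text
t 1.0 p [ 350.53 -349.78  179.95] rpy [-1.5714e+00  1.3000e-03 -1.5675e+00] F [-0.19 -0.93  0.18] gap 43.72 turn 0.0011
(571, -127, 110) tx,ty,tz [-1.1097  0.3505  1.1063]$[0]: bad value
```

```bash
python3 -m creep '[{"tx":-0.18,"ty":0.03,"tz":0.18,"turn":0,"fingers":44},{"tx":-0.36,"ty":0.06,"tz":0.36,"turn":0,"fingers":44},{"tx":-0.54,"ty":0.09,"tz":0.54,"turn":0,"fingers":44},{"tx":-0.72,"ty":0.12,"tz":0.72,"turn":0,"fingers":44},{"tx":-0.9,"ty":0.15,"tz":0.9,"turn":0.001,"fingers":44},{"tx":-1,"ty":0.25,"tz":1,"turn":0.001,"fingers":44},{"tx":-1,"ty":0.25,"tz":1,"turn":0.001,"fingers":44}]'; python3 go.py "(571,-127,110)"
```

```text
clock: 1.7
eef_pos: [550.6, -145.7, 127.0]
eef_rot: [-1.575, 0.003, -1.572]
wrist_force: [0.5, -0.3, -0.1]
finger_gap: 44.4
t 1.7 p [ 550.62 -145.67  127.04] rpy [-1.5752  0.0031 -1.5719] F [ 0.48 -0.31 -0.12] gap 44.37 turn -0.0003
(571, -127, 110) tx,ty,tz [-0.0932  0.085   0.1022]
```

```bash
python3 -m creep '[{"tx":-0.093,"ty":0.2,"tz":0.102,"turn":0,"fingers":44},{"tx":-0.093,"ty":0.2,"tz":0.102,"turn":0,"fingers":44},{"tx":-0.093,"ty":0.2,"tz":0.102,"turn":0,"fingers":44}]'; cat > snap.py <<'E'
import sys,cv2,numpy as np
from cell import optics
n=sys.argv[1]
for cam in ("scene","top"):
    c=optics.camera(cam); np.savez(f"{cam}{n}.npz",**c)
E
cat > crop.py <<'E'
import sys,cv2,numpy as np
from h import *
# cam tag u0 v0 u1 v1 scale out
cam,tag,u0,v0,u1,v1,s,out=sys.argv[1:9]
c=load(f"{cam}{tag}.npz"); u0,v0,u1,v1,s=map(int,(u0,v0,u1,v1,s))
cv2.imwrite(f"pics/{out}.png",cv2.resize(c["frame"][v0:v1,u0:u1,::-1],None,fx=s,fy=s,interpolation=cv2.INTER_CUBIC))
E
python3 snap.py 1; python3 crop.py scene 1 340 130 430 220 6 s1; python3 crop.py top 1 330 190 430 265 7 t1; python3 go.py
```

```text
clock: 2.0
eef_pos: [570.3, -127.2, 86.6]
eef_rot: [-1.577, 0.003, -1.574]
wrist_force: [-0.1, 0.2, -0.4]
finger_gap: 44.0
t 2.1 p [ 570.93 -128.03   88.44] rpy [-1.5737  0.0024 -1.5743] F [-0.19  0.34  0.67] gap 43.74 turn -0.0011
```

View pics/s1.png

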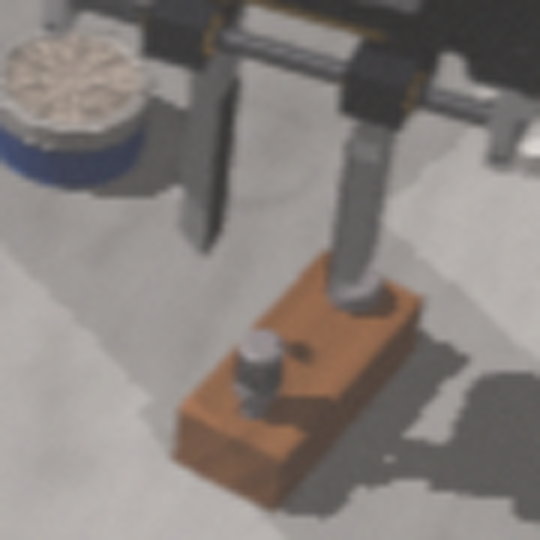

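View pics/t1.png

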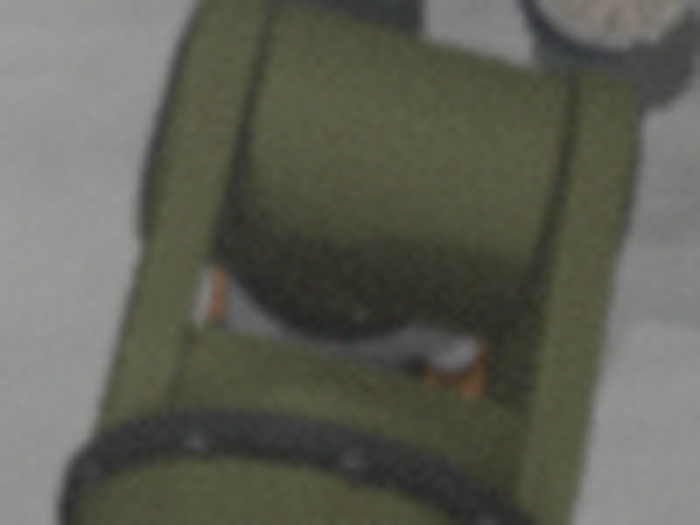

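```bash
python3 - <<'E'
from h import *
S=load("scene1.npz")
def o(X): 
    p=w2px(S,X); return ((p-[340,130]+.5)*6-.5).round(0)
p=np.array([570.9,-128,87.5])
for sx in(-22,-34.5,22,34.5):
    for sy in (-8,8): print(sx,sy,o(p+[sx,sy,0]))
print("pin top at est",o([571,-127,65]), o([571,-125,65]))
E
```

```text
-22 -8 [336. 301.]
-22 8 [321. 329.]
-34.5 -8 [369. 311.]
-34.5 8 [354. 340.]
22 -8 [222. 265.]
22 8 [207. 292.]
34.5 -8 [190. 254.]
34.5 8 [174. 282.]
pin top at est [264. 342.] [262. 345.]
```

```bash
python3 - <<'E'
from h import *
S=load("scene1.npz")
for nm,x,y in (("L tip",205,245),("Ltip2",190,235),("L mid",215,150),("L mid",195,180),("Lmid dark",222,180),("R tip",345,275),("R",350,250),("R",370,220),("R",360,170),("knob top",262,345),("knob side",258,375),("dowel",358,292),("blk",320,330),("bench",80,400)):
    u=(x+.5)/6-.5+340;v=(y+.5)/6-.5+130
    print(nm,px2w(S,u,v).round(1))
E
python3 crop.py scene 1 365 150 410 190 16 s1b
```

```text
L tip [ 594.4 -116.4  113.6]
Ltip2 [ 601.  -118.6  113.9]
L mid [ 596.3 -121.9  153.3]
L mid [ 600.6 -116.1  142.4]
Lmid dark [ 595.4 -131.6  131.7]
R tip [ 542.8 -116.6  119.9]
R [ 542.5 -116.4  132.2]
R [ 538.  -119.7  145.4]
R [ 543.6 -116.5  168.8]
knob top [ 571.2 -125.6   64.5]
knob side [ 569.8 -120.5   54. ]
dowel [ 554.  -194.1   38. ]
blk [ 563.3 -180.4   25.7]
bench [ 642.6 -131.7   -3. ]
```

View pics/s1b.png

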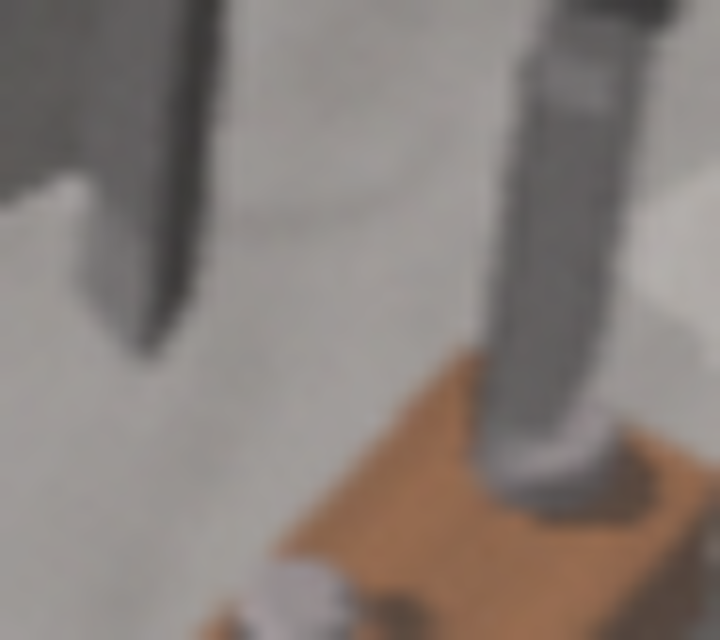

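```bash
python3 -m creep '[{"tx":0,"ty":0.07,"tz":0,"turn":0,"fingers":44},{"tx":0,"ty":0.14,"tz":0,"turn":-0.001,"fingers":44},{"tx":0,"ty":0.14,"tz":0,"turn":-0.001,"fingers":44},{"tx":0,"ty":0.14,"tz":0,"turn":-0.001,"fingers":44}]'; python3 go.py;python3 snap.py 2; python3 crop.py scene 2 360 145 410 190 14 s2; python3 go.py "(571,-127,34)"
```

```text
clock: 2.5
eef_pos: [570.6, -128.1, 60.1]
eef_rot: [-1.574, 0.003, -1.571]
wrist_force: [0.4, -1.2, 0.6]
finger_gap: 43.8
t 2.5 p [ 570.57 -128.06   60.08] rpy [-1.5745  0.0027 -1.5715] F [ 0.4  -1.23  0.6 ] gap 43.77 turn -0.0002
t 2.6 p [ 571.03 -128.06   60.75] rpy [-1.5732  0.0023 -1.5712] F [ 0.01 -0.66 -0.06] gap 43.93 turn -0.0001
(571, -127, 34) tx,ty,tz [-0.005   0.1338  0.0002]
```

View pics/s2.png

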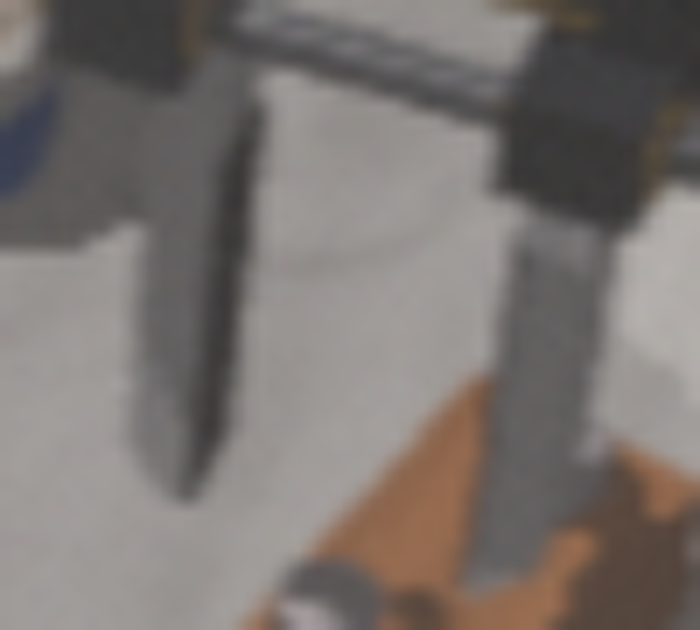

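```bash
python3 - <<'E'
from h import *
S=load("scene2.npz")
for dy in (-136,-128,-120):
  for z in (60,80):
    print(dy,z,w2px(S,[593,dy,z]).round(1),w2px(S,[549,dy,z]).round(1))
def o(x,y,s,u0,v0): return px2w(S,(x+.5)/s-.5+u0,(y+.5)/s-.5+v0)
for x,y in ((160,480),(180,480),(200,440),(500,560),(490,570),(520,520),(310,610),(330,580)): print(x,y,o(x,y,14,360,145).round(1))
E
```

```text
-136 60 [375.5 182.5] [394.1 188.5]
-136 80 [376.3 176.1] [395.1 182.1]
-128 60 [374.2 184.8] [392.9 190.9]
-128 80 [375.  178.4] [393.9 184.5]
-120 60 [372.9 187.1] [391.7 193.2]
-120 80 [373.7 180.7] [392.7 186.9]
160 480 [ 599.2 -118.6   84.5]
180 480 [ 596.4 -120.1   84.3]
200 440 [ 595.3 -124.8   89.3]
500 560 [ 544.  -118.7   90.5]
490 570 [ 544.9 -117.    89.4]
520 520 [ 542.  -119.1   99.5]
310 610 [ 573.3 -121.3   64.3]
330 580 [ 573.3 -131.1   62. ]
```

```bash
python3 crop.py scene 2 330 60 480 200 5 s2c
```

```text
(no output)
```

View pics/s2c.png

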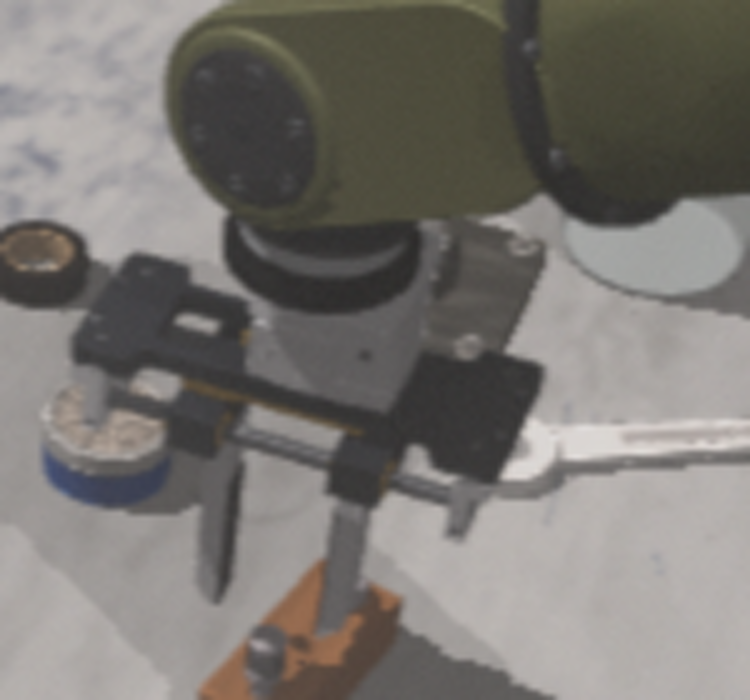

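```bash
python3 - <<'E'
from h import *
S=load("scene2.npz")
def o(x,y): return px2w(S,(x+.5)/5-.5+330,(y+.5)/5-.5+60).round(1)
for x,y in ((120,335),(90,350),(160,360),(95,405),(200,440),(205,480),(350,480),(350,440),(460,465),(460,530),(250,400),(330,420),(320,320),(440,420)): print((x,y),o(x,y))
E
```

```text
(120, 335) [ 642.3 -105.2  222.7]
(90, 350) [650.2 -93.7 220.8]
(160, 360) [ 625.  -105.7  215.8]
(95, 405) [646.7 -93.5 194.2]
(200, 440) [601.7 -94.4 191.8]
(205, 480) [ 604.5 -115.4  152.6]
(350, 480) [539.9 -96.9 192.2]
(350, 440) [ 545.  -108.4  201.8]
(460, 465) [498.4 -93.6 218.3]
(460, 530) [493.5 -95.  185.7]
(250, 400) [ 587.1 -107.9  207.3]
(330, 420) [ 554.8 -110.9  206.5]
(320, 320) [560.4 -95.3 264.6]
(440, 420) [ 512.3 -110.7  222.2]
```

```bash
python3 -m creep '[{"tx":-0.012,"ty":0.07,"tz":0,"turn":0,"fingers":44},{"tx":-0.012,"ty":0.13,"tz":0,"turn":0,"fingers":44},{"tx":-0.012,"ty":0.13,"tz":0,"turn":0,"fingers":44},{"tx":-0.012,"ty":0.13,"tz":0,"turn":0,"fingers":44}]'; python3 snap.py 3; python3 crop.py scene 3 360 145 410 195 14 s3; python3 go.py
```

```text
clock: 3.0
eef_pos: [570.8, -125.5, 34.3]
eef_rot: [-1.574, 0.003, -1.571]
wrist_force: [-0.6, -0.8, -1.0]
finger_gap: 43.8
t 3.1 p [ 571.16 -125.65   35.03] rpy [-1.5728  0.0022 -1.5712] F [ 0.4  -0.62  0.41] gap 44.16 turn -0.0001
```

View pics/s3.png

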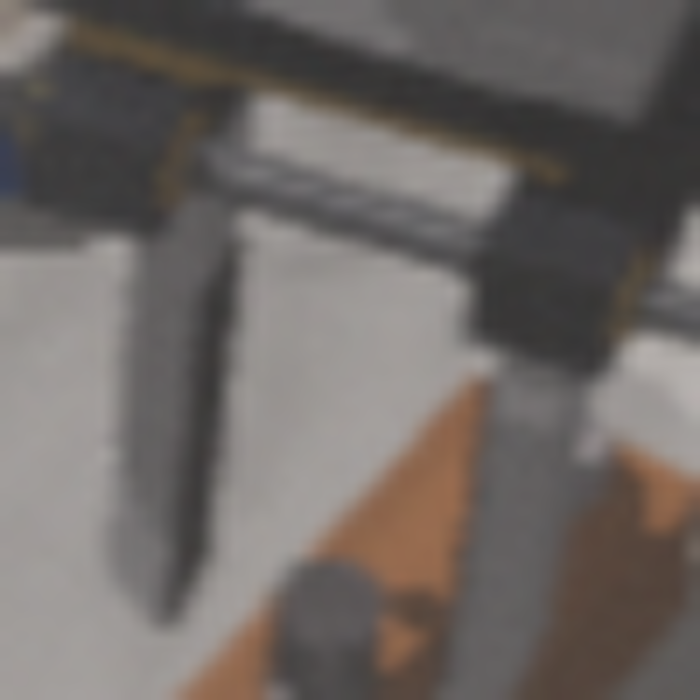

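```bash
python3 -m creep '[{"tx":0,"ty":0,"tz":0,"turn":0,"fingers":60},{"tx":0,"ty":0,"tz":0,"turn":0,"fingers":60},{"tx":0,"ty":0.035,"tz":0,"turn":0,"fingers":60},{"tx":0,"ty":0.07,"tz":0,"turn":0,"fingers":60},{"tx":0,"ty":0.07,"tz":0,"turn":0,"fingers":44},{"tx":0,"ty":0.07,"tz":0,"turn":0,"fingers":34},{"tx":0,"ty":0.07,"tz":0,"turn":0,"fingers":30},{"tx":0,"ty":0.07,"tz":0,"turn":0,"fingers":30}]' 5;  python3 snap.py 4; python3 crop.py scene 4 360 150 410 200 14 s4; python3 go.py
```

```text
clock: 3.9
eef_pos: [571.3, -125.7, 21.2]
eef_rot: [-1.572, 0.002, -1.571]
wrist_force: [0.7, -0.5, -0.7]
finger_gap: 32.2
t 4.0 p [ 571.23 -125.65   21.2 ] rpy [-1.5725  0.0021 -1.5712] F [ 0.46 -0.6   0.05] gap 30.34 turn -0.0001
```

View pics/s4.png

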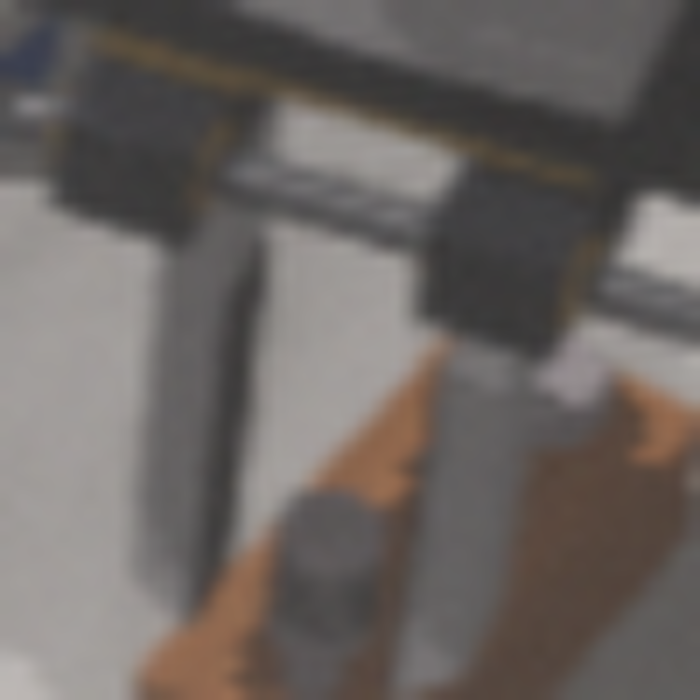

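```bash
python3 -m creep '[{"tx":0,"ty":0,"tz":0,"turn":0,"fingers":22},{"tx":0,"ty":0,"tz":0,"turn":0,"fingers":19},{"tx":0,"ty":0,"tz":0,"turn":0,"fingers":14},{"tx":0,"ty":0,"tz":0,"turn":0,"fingers":10},{"tx":0,"ty":0,"tz":0,"turn":0,"fingers":10}]' 15; python3 go.py
```

```text
clock: 4.5
eef_pos: [571.2, -125.6, 21.2]
eef_rot: [-1.573, 0.002, -1.571]
wrist_force: [0.4, -0.4, 0.2]
finger_gap: 17.9
t 4.5 p [ 571.24 -125.64   21.23] rpy [-1.5725  0.0021 -1.5713] F [ 0.41 -0.43  0.19] gap 17.88 turn -0.0002
```

```bash
python3 -m creep '[{"tx":0,"ty":-0.08,"tz":0,"turn":0,"fingers":10},{"tx":0,"ty":-0.2,"tz":0,"turn":0,"fingers":10},{"tx":0,"ty":-0.35,"tz":0,"turn":0,"fingers":10},{"tx":-0.15,"ty":-0.35,"tz":0,"turn":0,"fingers":10},{"tx":-0.3,"ty":-0.35,"tz":0.01,"turn":0,"fingers":10},{"tx":-0.45,"ty":-0.35,"tz":0.015,"turn":0,"fingers":10},{"tx":-0.6,"ty":-0.35,"tz":0.02,"turn":0,"fingers":10},{"tx":-0.75,"ty":-0.35,"tz":0.03,"turn":0,"fingers":10},{"tx":-0.9,"ty":-0.35,"tz":0.03,"turn":0,"fingers":10},{"tx":-1,"ty":-0.35,"tz":0.03,"turn":0,"fingers":10},{"tx":-1,"ty":-0.35,"tz":0.03,"turn":0,"fingers":10}]'; python3 go.py "(577.2,110.5,91),(577.2,110.5,70)"
```

```text
clock: 5.6
eef_pos: [577.3, 76.2, 91.6]
eef_rot: [-1.573, 0.002, -1.569]
wrist_force: [-0.7, -0.5, -0.4]
finger_gap: 17.5
t 5.6 p [577.26  76.25  91.57] rpy [-1.5726  0.0023 -1.5686] F [-0.68 -0.46 -0.42] gap 17.54 turn 0.0007
(577.2, 110.5, 91) tx,ty,tz [-1.713e-01  3.200e-03  1.000e-04]
(577.2, 110.5, 70) tx,ty,tz [-0.171   0.1082  0.0003]
```

```bash
python3 -m creep '[{"tx":-0.09,"ty":0.05,"tz":0,"turn":0.0005,"fingers":10},{"tx":-0.171,"ty":0.1,"tz":0,"turn":0.0007,"fingers":10},{"tx":-0.171,"ty":0.16,"tz":0,"turn":0.0007,"fingers":10},{"tx":-0.171,"ty":0.16,"tz":0,"turn":0.0007,"fingers":10},{"tx":-0.171,"ty":0.16,"tz":0,"turn":0.0007,"fingers":10}]'; python3 snap.py 5; python3 crop.py scene 5 300 220 370 280 11 s5;python3 crop.py top 5 200 185 320 275 6 t5; python3 go.py
```

```text
clock: 6.1
eef_pos: [577.1, 109.7, 59.4]
eef_rot: [-1.573, 0.002, -1.571]
wrist_force: [0.1, 0.2, -0.4]
finger_gap: 17.3
t 6.2 p [577.45 109.83  60.06] rpy [-1.572   0.0023 -1.5716] F [ 0.61  0.38 -0.07] gap 17.46 turn -0.0003
```

View pics/s5.png

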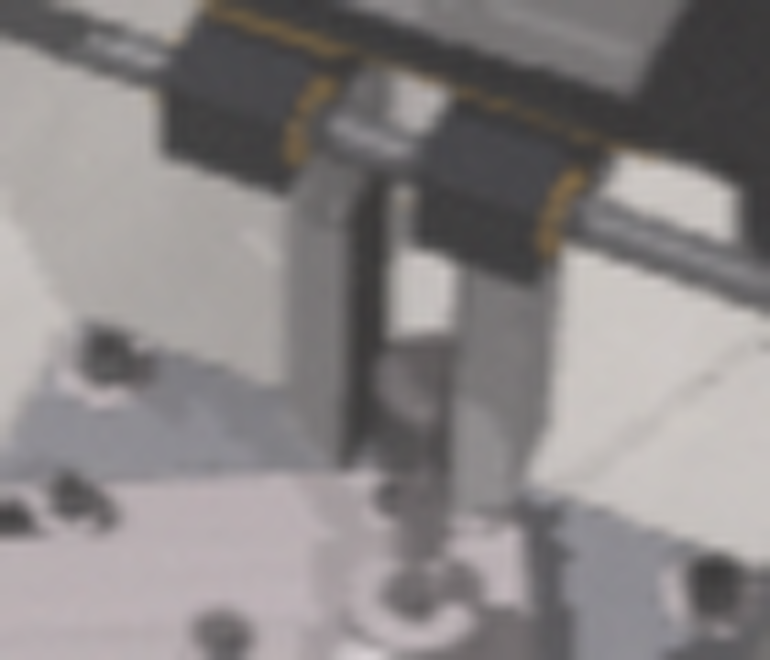

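View pics/t5.png

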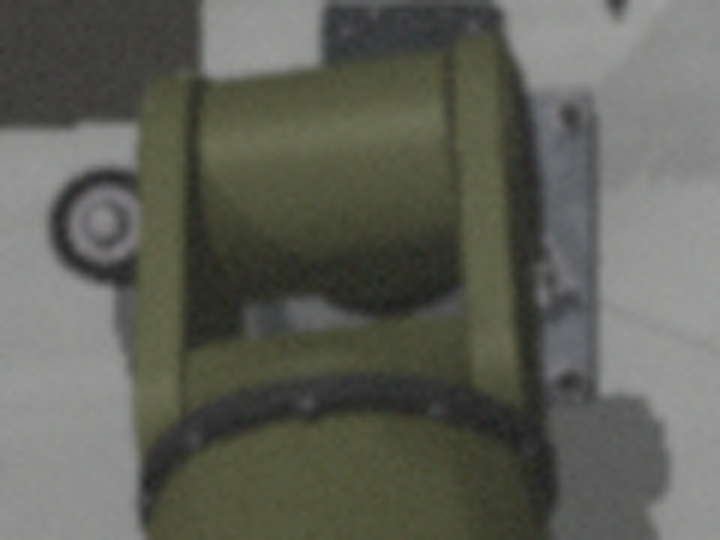

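```bash
python3 - <<'E'
from h import *
import cv2
S=load("scene5.npz");f=S["frame"][255:285,322:352,::-1].astype(float)
f=np.clip((f-60)*1.6,0,255).astype(np.uint8)
cv2.imwrite("pics/s5b.png",cv2.resize(f,None,fx=20,fy=20,interpolation=cv2.INTER_CUBIC))
def o(X): return ((w2px(S,X)-[322,255]+.5)*20-.5).round(0)
print("foot",o([577.45,109.83,48.8]),"foot y+1",o([577.45,110.83,48.8]),"x+1",o([578.45,109.83,48.8]))
print("shank top",o([577.45,109.83,60]), "knob bottom",o([577.45,109.83,79.8]))
print("bush",o([577.1,111.1,40]))
E
```

```text
foot [317. 319.] foot y+1 [313. 327.] x+1 [308. 315.]
shank top [320. 252.] knob bottom [326. 131.]
bush [313. 382.]
```

View pics/s5b.png

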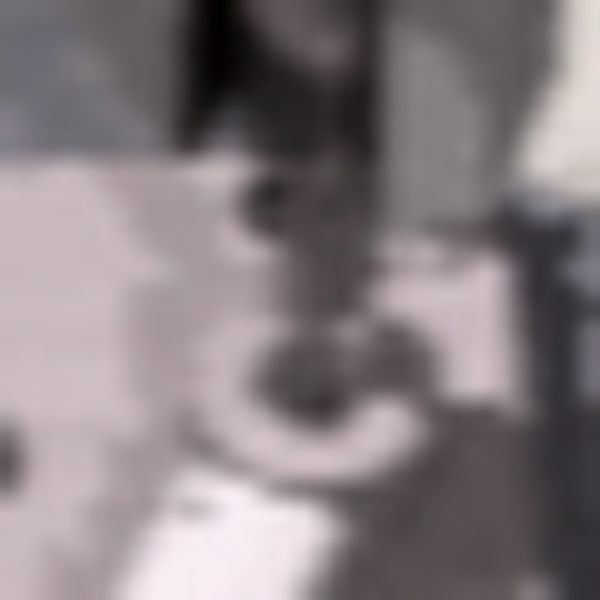

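```bash
python3 - <<'E'
from h import *
import cv2
S=load("scene0.npz");f=S["frame"][255:285,322:352,::-1].astype(float)
f=np.clip((f-60)*1.6,0,255).astype(np.uint8)
a=cv2.resize(f,None,fx=20,fy=20,interpolation=cv2.INTER_CUBIC)
def o(X): return ((w2px(S,X)-[322,255]+.5)*20-.5)
b=a.copy()
for r in (5.5,12.5):
    pts=np.array([o([577.1+r*np.cos(q),111.1+r*np.sin(q),40]) for q in np.linspace(0,6.3,60)]).astype(int)
    cv2.polylines(b,[pts],False,(0,0,255),1)
cv2.imwrite("pics/s0b.png",np.hstack([a[100:],b[100:]])[:, :] if 0 else cv2.resize(np.hstack([a,b]),None,fx=.66,fy=.66))
E
```

```text
(no output)
```

View pics/s0b.png

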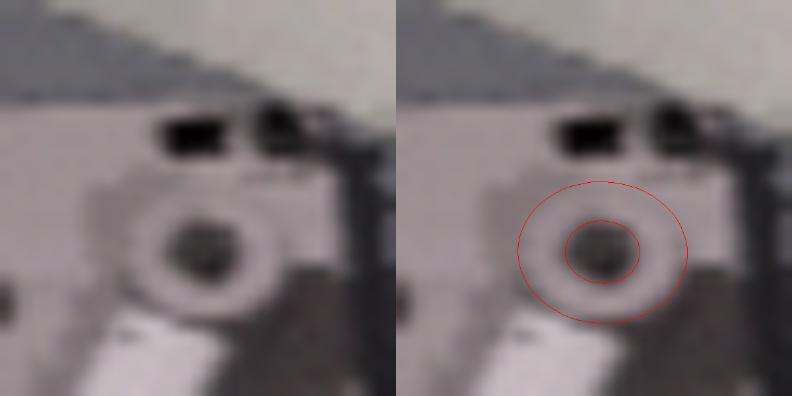

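```bash
cat > ov.py <<'E'
from h import *
import cv2,sys
def ov(npz,u0,v0,n,s,pins,out,bush=None):
    S=load(npz);f=S["frame"][v0:v0+n,u0:u0+n,::-1].astype(float)
    f=np.clip((f-40)*1.6,0,255).astype(np.uint8)
    a=cv2.resize(f,None,fx=s,fy=s,interpolation=cv2.INTER_CUBIC)
    o=lambda X:((w2px(S,X)-[u0,v0]+.5)*s-.5)
    def circ(b,x,y,z,r,col):
        pts=np.array([o([x+r*np.cos(q),y+r*np.sin(q),z]) for q in np.linspace(0,6.3,60)]).astype(int)
        cv2.polylines(b,[pts],False,col,1)
    L=[a]
    for x,y,z in pins:
        b=a.copy()
        for dz,r in ((0,4),(1,5),(31,5),(31,9),(55,9)): circ(b,x,y,z+dz,r,(0,0,255))
        if bush: circ(b,*bush,40,5.5,(0,255,0)); circ(b,*bush,40,12.5,(0,255,0))
        L.append(b)
    cv2.imwrite(out,np.hstack(L))
E
python3 - <<'E'
from ov import ov
ov("scene5.npz",317,240,44,9,[(577.45,109.83,48.8)],"pics/ov5a.png",(577.1,111.1))
ov("scene5.npz",317,240,44,9,[(577.2,107.8,48.8)],"pics/ov5b.png",(577.1,111.1))
E
```

```text
(no output)
```

View pics/ov5a.png

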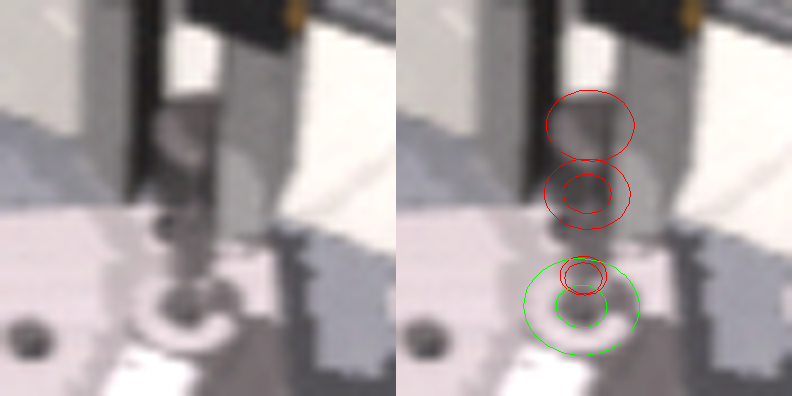

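View pics/ov5b.png

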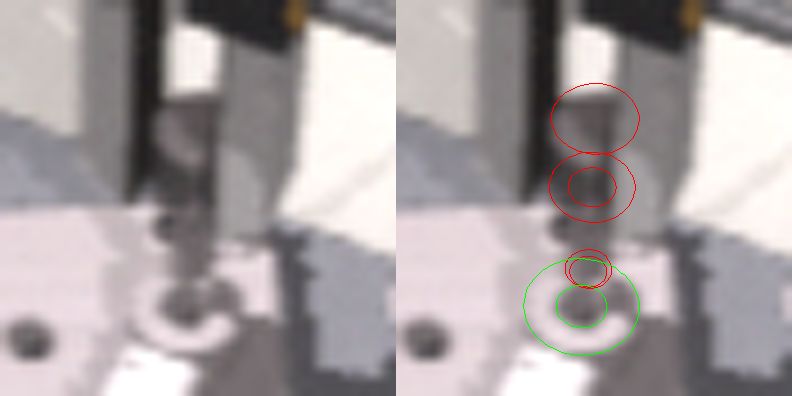

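```bash
python3 -m creep '[{"tx":-0.012,"ty":0.01,"tz":0,"turn":0,"fingers":10},{"tx":-0.012,"ty":0.03,"tz":0,"turn":0,"fingers":10},{"tx":-0.012,"ty":0.03,"tz":0,"turn":0,"fingers":10},{"tx":-0.012,"ty":0.03,"tz":0,"turn":0,"fingers":10}]'; python3 snap.py 6; python3 go.py;  python3 - <<'E'
from ov import ov
from cell import monitor
ov("scene6.npz",317,240,44,9,[(577.45,112.2,42.8)],"pics/ov6.png",(577.1,111.1))
E
```

```text
clock: 6.6
eef_pos: [577.4, 112.2, 54.0]
eef_rot: [-1.572, 0.002, -1.572]
wrist_force: [0.6, -0.6, -0.0]
finger_gap: 17.3
t 6.7 p [577.47 112.25  54.13] rpy [-1.5719  0.0023 -1.5716] F [ 0.15 -0.16 -1.15] gap 17.76 turn -0.0002
```

View pics/ov6.png

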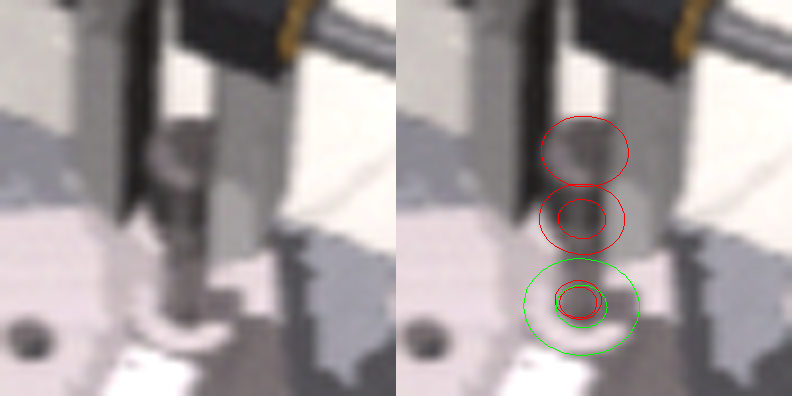

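```bash
python3 -m creep '[{"tx":0.003,"ty":0.005,"tz":-0.001,"turn":0,"fingers":10},{"tx":0.003,"ty":0.01,"tz":-0.001,"turn":0,"fingers":10},{"tx":0.003,"ty":0.015,"tz":-0.001,"turn":0,"fingers":10},{"tx":0.003,"ty":0.018,"tz":-0.001,"turn":0,"fingers":10},{"tx":0.003,"ty":0.02,"tz":-0.001,"turn":0,"fingers":10},{"tx":0.003,"ty":0.02,"tz":-0.001,"turn":0,"fingers":10}]'; python3 go.py
```

```text
clock: 7.3
eef_pos: [577.2, 111.7, 50.1]
eef_rot: [-1.572, 0.002, -1.572]
wrist_force: [0.4, 0.0, -0.4]
finger_gap: 17.7
t 7.3 p [577.24 111.66  50.06] rpy [-1.572   0.0023 -1.5716] F [ 0.38  0.04 -0.36] gap 17.68 turn -0.0002
```

Foot is nominally at 39 with no contact force, so I'll go on 2 mm more.

```bash
python3 -m creep '[{"tx":0,"ty":0.005,"tz":0,"turn":0,"fingers":10},{"tx":0,"ty":0.01,"tz":0,"turn":0,"fingers":10},{"tx":0,"ty":0.01,"tz":0,"turn":0,"fingers":10}]'; python3 go.py
```

```text
clock: 7.6
eef_pos: [577.1, 111.7, 47.9]
eef_rot: [-1.572, 0.002, -1.572]
wrist_force: [0.2, 0.3, -0.5]
finger_gap: 17.7
t 7.6 p [577.11 111.67  47.85] rpy [-1.5724  0.0023 -1.5715] F [ 0.17  0.25 -0.51] gap 17.72 turn -0.0002
```

```bash
python3 -m creep '[{"tx":0,"ty":0.005,"tz":0,"turn":0,"fingers":10},{"tx":0,"ty":0.01,"tz":0,"turn":0,"fingers":10},{"tx":0,"ty":0.015,"tz":0,"turn":0,"fingers":10},{"tx":0,"ty":0.02,"tz":0,"turn":0,"fingers":10},{"tx":0,"ty":0.02,"tz":0,"turn":0,"fingers":10}]'; python3 go.py; python3 snap.py 7;  python3 - <<'E'
from ov import ov
ov("scene7.npz",317,240,44,9,[(577.2,111.6,32.8)],"pics/ov7.png",(577.1,111.1))
E
```

```text
clock: 8.1
eef_pos: [577.0, 111.7, 43.7]
eef_rot: [-1.573, 0.002, -1.572]
wrist_force: [-1.3, 0.6, -0.6]
finger_gap: 17.3
t 8.1 p [577.01 111.66  43.66] rpy [-1.5727  0.0023 -1.5715] F [-1.31  0.64 -0.59] gap 17.28 turn -0.0002
```

View pics/ov7.png

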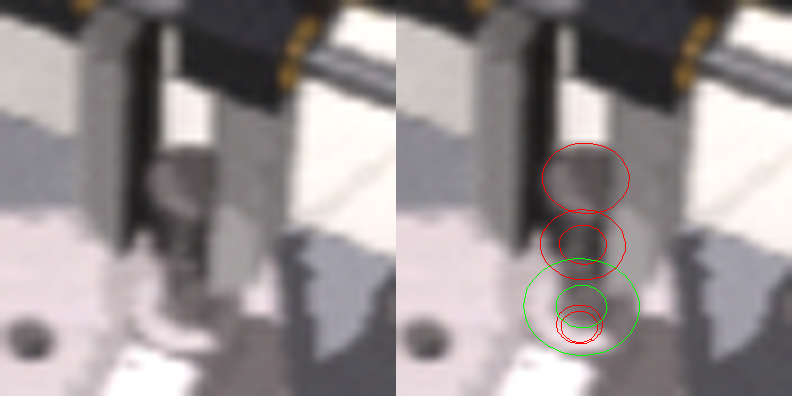

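```bash
python3 -m creep '[{"tx":0,"ty":0.01,"tz":0,"turn":0,"fingers":10},{"tx":0,"ty":0.02,"tz":0,"turn":0,"fingers":10},{"tx":0,"ty":0.03,"tz":0,"turn":0,"fingers":10},{"tx":0,"ty":0.04,"tz":0,"turn":0,"fingers":10},{"tx":0,"ty":0.05,"tz":0,"turn":0,"fingers":10},{"tx":0,"ty":0.055,"tz":0,"turn":0,"fingers":10},{"tx":0,"ty":0.055,"tz":0,"turn":0,"fingers":10}]'; python3 go.py
```

```text
clock: 8.9
eef_pos: [576.9, 111.7, 32.6]
eef_rot: [-1.573, 0.002, -1.572]
wrist_force: [-0.4, -0.2, -0.3]
finger_gap: 17.3
t 8.9 p [576.95 111.67  32.55] rpy [-1.5729  0.0022 -1.5716] F [-0.4  -0.23 -0.32] gap 17.26 turn -0.0002
```

```bash
python3 -m creep '[{"tx":0,"ty":0,"tz":0,"turn":0,"fingers":20},{"tx":0,"ty":0,"tz":0,"turn":0,"fingers":26},{"tx":0,"ty":0,"tz":0,"turn":0,"fingers":40},{"tx":0,"ty":-0.02,"tz":0,"turn":0,"fingers":40},{"tx":0,"ty":-0.1,"tz":0,"turn":0,"fingers":40},{"tx":0,"ty":-0.3,"tz":0,"turn":0,"fingers":70},{"tx":0,"ty":-0.4,"tz":0,"turn":0,"fingers":70},{"tx":-0.25,"ty":-0.4,"tz":0,"turn":0,"fingers":70},{"tx":-0.5,"ty":-0.4,"tz":0,"turn":0,"fingers":70},{"tx":-0.75,"ty":-0.4,"tz":0.06,"turn":0,"fingers":70},{"tx":-0.77,"ty":-0.4,"tz":0.12,"turn":0,"fingers":70},{"tx":-0.77,"ty":-0.4,"tz":0.12,"turn":0,"fingers":70}]'; python3 go.py "(601,265.5,90)"; python3 snap.py 8;  python3 - <<'E'
from ov import ov
ov("scene8.npz",317,240,44,9,[(577.2,111.6,20)],"pics/ov8.png",(577.1,111.1))
E
python3 crop.py scene 8 255 180 385 340 4 s8
```

```text
clock: 10.1
eef_pos: [601.5, 266.8, 112.6]
eef_rot: [-1.573, 0.002, -1.57]
wrist_force: [0.0, -0.4, -0.4]
finger_gap: 70.3
t 10.1 p [601.52 266.77 112.59] rpy [-1.5728  0.0022 -1.5698] F [ 0.04 -0.39 -0.38] gap 70.32 turn 0.0003
(601, 265.5, 90) tx,ty,tz [ 0.0066  0.1129 -0.0024]
```

View pics/ov8.png

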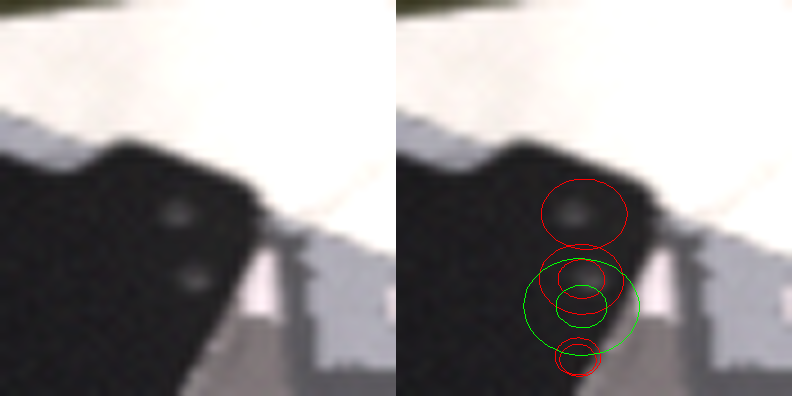

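View pics/s8.png

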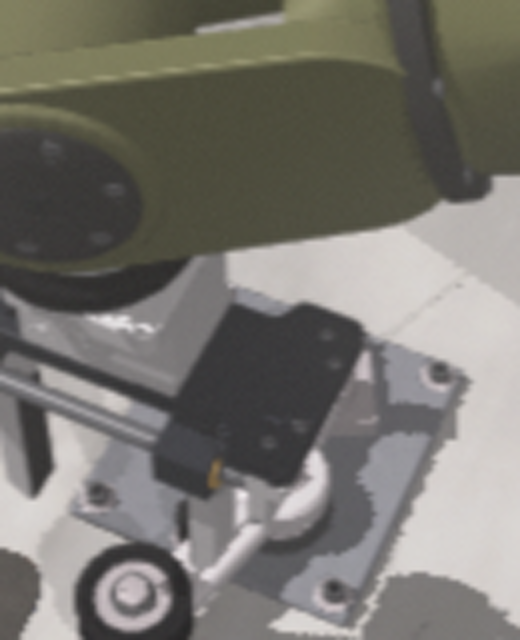

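```bash
python3 crop.py top 8 190 170 330 280 5 t8; python3 - <<'E'
from h import *
S=load("scene8.npz");print(-S["R"].T@S["t"]);S=load("top8.npz");print(-S["R"].T@S["t"])
E
```

```text
[382.11308173 600.73345604 816.46128037]
[ 465.58210101  -24.33835578 1098.10413799]
```

View pics/t8.png

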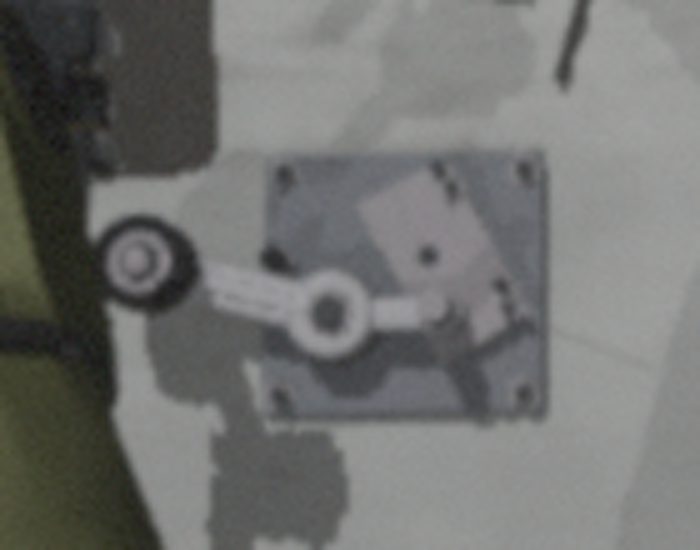

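```bash
python3 -m creep '[{"tx":0.014,"ty":0.1,"tz":-0.002,"turn":0,"fingers":70},{"tx":0.014,"ty":0.25,"tz":-0.002,"turn":0,"fingers":70},{"tx":0.014,"ty":0.35,"tz":-0.002,"turn":0,"fingers":70},{"tx":0.014,"ty":0.42,"tz":-0.002,"turn":0,"fingers":70},{"tx":0.014,"ty":0.42,"tz":-0.002,"turn":0,"fingers":64},{"tx":0.014,"ty":0.42,"tz":-0.002,"turn":0,"fingers":58},{"tx":0.014,"ty":0.42,"tz":-0.002,"turn":0,"fingers":58}]' 5; python3 go.py; python3 snap.py 9;python3 crop.py scene 9 240 240 350 360 5 s9
```

```text
clock: 10.9
eef_pos: [601.0, 262.2, 30.2]
eef_rot: [-1.571, 0.003, -1.572]
wrist_force: [0.5, 0.4, -0.1]
finger_gap: 58.3
t 10.9 p [601.03 262.25  30.2 ] rpy [-1.5713  0.0027 -1.5722] F [ 0.47  0.39 -0.12] gap 58.33 turn -0.0004
```

View pics/s9.png

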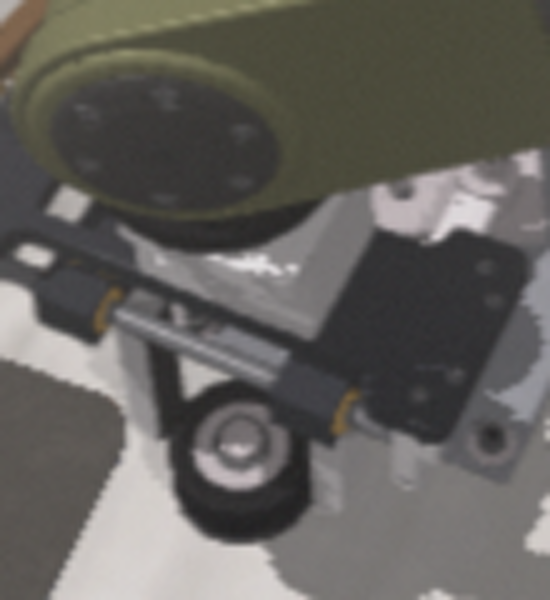

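```bash
python3 -m creep '[{"tx":-0.01,"ty":0,"tz":-0.01,"turn":0,"fingers":58},{"tx":-0.01,"ty":0,"tz":-0.02,"turn":0,"fingers":58},{"tx":-0.01,"ty":0,"tz":-0.03,"turn":0,"fingers":58},{"tx":-0.01,"ty":0,"tz":-0.04,"turn":0,"fingers":58},{"tx":-0.01,"ty":0,"tz":-0.05,"turn":0,"fingers":58},{"tx":-0.01,"ty":0,"tz":-0.06,"turn":0,"fingers":58},{"tx":-0.01,"ty":0,"tz":-0.07,"turn":0,"fingers":58},{"tx":-0.01,"ty":0,"tz":-0.08,"turn":0,"fingers":58}]' 30; python3 go.py
```

```text
clock: 11.8
eef_pos: [585.3, 264.4, 30.5]
eef_rot: [-1.57, 0.003, -1.572]
wrist_force: [6.0, 0.5, 3.5]
finger_gap: 58.4
t 11.8 p [585.26 264.41  30.47] rpy [-1.5702  0.003  -1.5721] F [5.99 0.46 3.5 ] gap 58.37 turn -0.0004
```

```bash
python3 -m creep '[{"tx":0,"ty":0,"tz":-0.01,"turn":0,"fingers":58},{"tx":0,"ty":0,"tz":-0.02,"turn":0,"fingers":58},{"tx":0,"ty":0,"tz":-0.03,"turn":0,"fingers":58},{"tx":0,"ty":0,"tz":-0.04,"turn":0,"fingers":58},{"tx":0,"ty":0,"tz":-0.05,"turn":0,"fingers":58},{"tx":0,"ty":0,"tz":-0.06,"turn":0,"fingers":58},{"tx":0,"ty":0,"tz":-0.07,"turn":0,"fingers":58},{"tx":0,"ty":0,"tz":-0.08,"turn":0,"fingers":58}]'; python3 go.py; python3 snap.py 10; python3 crop.py top 10 190 170 330 280 5 t10;
```

```text
clock: 12.6
eef_pos: [569.5, 264.4, 30.6]
eef_rot: [-1.569, 0.003, -1.572]
wrist_force: [7.4, 0.6, 0.3]
finger_gap: 58.3
t 12.6 p [569.53 264.38  30.56] rpy [-1.5692  0.0031 -1.5722] F [7.41 0.61 0.34] gap 58.35 turn -0.0004
```

View pics/t10.png

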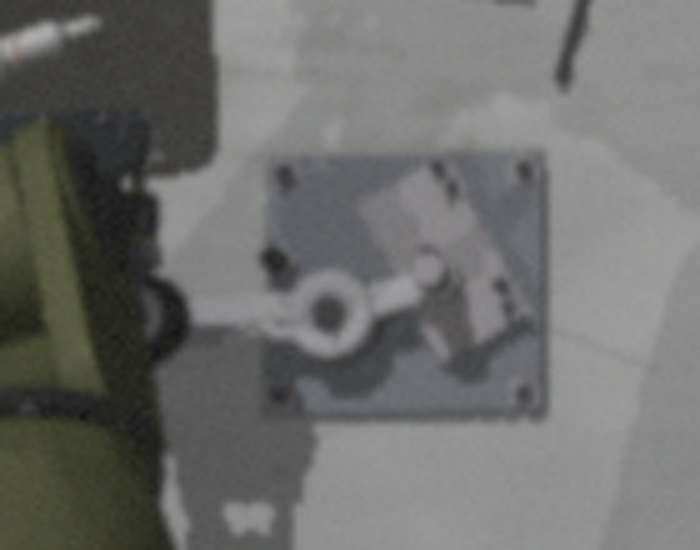

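```bash
python3 -m creep '[{"tx":0,"ty":0,"tz":-0.007,"turn":0,"fingers":58},{"tx":0,"ty":0,"tz":-0.014,"turn":0,"fingers":58},{"tx":0,"ty":0,"tz":-0.021,"turn":0,"fingers":58},{"tx":0,"ty":0,"tz":-0.027,"turn":0,"fingers":58},{"tx":0,"ty":0,"tz":-0.033,"turn":0,"fingers":58},{"tx":0,"ty":0,"tz":-0.039,"turn":0,"fingers":58},{"tx":0,"ty":0,"tz":-0.045,"turn":0,"fingers":58},{"tx":0,"ty":0,"tz":-0.05,"turn":0,"fingers":58},{"tx":0,"ty":0,"tz":-0.055,"turn":0,"fingers":58},{"tx":0,"ty":0,"tz":-0.06,"turn":0,"fingers":58},{"tx":0,"ty":0,"tz":-0.065,"turn":0,"fingers":58},{"tx":0,"ty":0,"tz":-0.07,"turn":0,"fingers":58}]'; python3 go.py
```

```text
clock: 13.9
eef_pos: [555.8, 264.3, 30.6]
eef_rot: [-1.568, 0.003, -1.572]
wrist_force: [7.8, 0.3, 0.3]
finger_gap: 58.0
t 13.9 p [555.79 264.31  30.58] rpy [-1.5682  0.0032 -1.5722] F [7.81 0.32 0.28] gap 57.96 turn -0.0005
```

```bash
python3 -m creep '[{"tx":0,"ty":0,"tz":-0.005,"turn":0,"fingers":58},{"tx":0,"ty":0,"tz":-0.01,"turn":0,"fingers":58},{"tx":0,"ty":0,"tz":-0.015,"turn":0,"fingers":58},{"tx":0,"ty":0,"tz":-0.02,"turn":0,"fingers":58},{"tx":0,"ty":0,"tz":-0.025,"turn":0,"fingers":58}]'; python3 go.py;  python3 snap.py 11; python3 crop.py top 11 190 170 330 280 5 t11;
```

```text
clock: 14.4
eef_pos: [551.2, 264.2, 30.6]
eef_rot: [-1.567, 0.003, -1.572]
wrist_force: [8.0, 0.1, -1.5]
finger_gap: 58.2
t 14.4 p [551.17 264.19  30.55] rpy [-1.567   0.0033 -1.5724] F [ 7.98  0.07 -1.51] gap 58.18 turn -0.0005
```

View pics/t11.png

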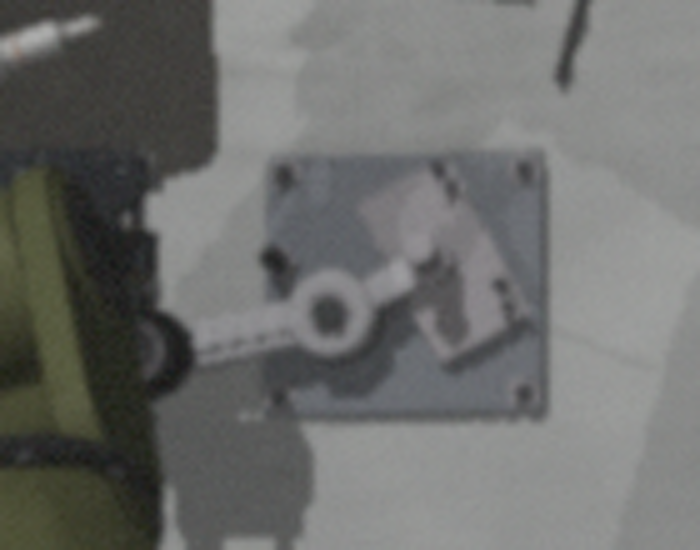

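```bash
cat > knob.py <<'E'
from cell import optics,monitor
from h import *
import sys
# predicted knob position vs lever angle from eef x
s=monitor.read_state(); ex=s["eef_pos"][0]
hub=np.array([576.3,166.8])
th=np.arccos((ex+3-576.4)/100)-np.deg2rad(75.7)
a=np.deg2rad(270.7)+th
c=optics.camera("top"); np.savez("topk.npz",**c)
b=hub+60*np.array([np.cos(a),np.sin(a)])
print("t",round(s["clock"],2),"ex",ex.round(2),"theta",th.round(3),"F",s["wrist_force"].round(2),"bush",b.round(1))
v,u=np.mgrid[150:280,180:340]; d=c["range_z"][150:280,180:340]
r=np.stack([(u-c["cx"])/c["fx"],(v-c["cy"])/c["fy"],np.ones_like(u)],-1)*d[...,None]
W=(r-c["t"])@c["R"]
m=(np.hypot(W[...,0]-b[0],W[...,1]-b[1])<14)
z=W[m][:,2]; top=W[m&(W[...,2]>50)]
print("z sorted top",np.sort(z)[-14:].round(0), "n>50",len(top), "centroid",top.mean(0).round(1) if len(top) else None)
E
python3 knob.py
python3 -m creep '[{"tx":0,"ty":0,"tz":-0.005,"turn":0,"fingers":58},{"tx":0,"ty":0,"tz":-0.01,"turn":0,"fingers":58},{"tx":0,"ty":0,"tz":-0.015,"turn":0,"fingers":58},{"tx":0,"ty":0,"tz":-0.02,"turn":0,"fingers":58},{"tx":0,"ty":0,"tz":-0.02,"turn":0,"fingers":58}]'; python3 knob.py
```

```text
t 14.5 ex 551.1 theta 0.474 F [ 8.11  0.02 -1.45] bush [604.4 113.8]
z sorted top [73. 73. 74. 74. 74. 74. 74. 74. 74. 75. 75. 75. 76. 76.] n>50 48 centroid [604.  114.2  69.2]
clock: 15.05
eef_pos: [547.5, 264.1, 30.5]
eef_rot: [-1.566, 0.003, -1.572]
wrist_force: [8.5, -0.6, -1.8]
finger_gap: 58.1
t 15.05 ex 547.55 theta 0.511 F [ 8.5  -0.61 -1.8 ] bush [606.3 114.8]
z sorted top [73. 73. 73. 74. 74. 74. 74. 74. 75. 75. 75. 76. 77. 78.] n>50 46 centroid [606.1 115.1  69.3]
```

```bash
python3 -m creep '[{"tx":0,"ty":0,"tz":-0.005,"turn":0,"fingers":58},{"tx":0,"ty":0,"tz":-0.01,"turn":0,"fingers":58},{"tx":0,"ty":0,"tz":-0.015,"turn":0,"fingers":58},{"tx":0,"ty":0,"tz":-0.015,"turn":0,"fingers":58}]'; python3 knob.py
```

```text
clock: 15.5
eef_pos: [545.0, 263.9, 30.5]
eef_rot: [-1.565, 0.003, -1.573]
wrist_force: [8.4, -0.7, -2.3]
finger_gap: 58.5
t 15.5 ex 545.0 theta 0.538 F [ 8.41 -0.67 -2.34] bush [607.7 115.6]
z sorted top [72. 72. 73. 73. 73. 73. 74. 74. 74. 74. 75. 75. 75. 77.] n>50 48 centroid [607.6 115.6  68.4]
```

```bash
python3 -m creep '[{"tx":0,"ty":0,"tz":-0.004,"turn":0,"fingers":58},{"tx":0,"ty":0,"tz":-0.008,"turn":0,"fingers":58},{"tx":0,"ty":0,"tz":-0.012,"turn":0,"fingers":58},{"tx":0,"ty":0,"tz":-0.012,"turn":0,"fingers":58}]'; python3 knob.py
```

```text
clock: 15.95
eef_pos: [543.1, 263.8, 30.4]
eef_rot: [-1.563, 0.003, -1.573]
wrist_force: [8.8, -0.1, -1.3]
finger_gap: 57.8
t 15.95 ex 543.09 theta 0.558 F [ 8.79 -0.06 -1.32] bush [608.7 116.3]
z sorted top [62. 62. 62. 62. 63. 63. 64. 64. 64. 64. 64. 64. 65. 67.] n>50 39 centroid [607.9 115.6  60.7]
```

The pin dropped: the knob top went from 74 to 64 mm. Now I ease the wheel back slowly.

```bash
python3 -m creep '[{"tx":0,"ty":0,"tz":0.003,"turn":0,"fingers":58},{"tx":0,"ty":0,"tz":0.006,"turn":0,"fingers":58},{"tx":0,"ty":0,"tz":0.009,"turn":0,"fingers":58},{"tx":0,"ty":0,"tz":0.012,"turn":0,"fingers":58},{"tx":0,"ty":0,"tz":0.012,"turn":0,"fingers":58}]'; python3 knob.py
```

```text
clock: 16.5
eef_pos: [545.0, 263.7, 30.2]
eef_rot: [-1.565, 0.003, -1.573]
wrist_force: [0.1, -0.0, -0.4]
finger_gap: 57.9
t 16.5 ex 545.0 theta 0.538 F [ 0.06 -0.03 -0.45] bush [607.7 115.6]
z sorted top [61. 61. 62. 62. 62. 62. 62. 62. 63. 63. 63. 64. 65. 65.] n>50 38 centroid [606.4 115.5  60.2]
```

```bash
python3 -m creep '[{"tx":0,"ty":0,"tz":0.003,"turn":0,"fingers":58},{"tx":0,"ty":0,"tz":0.006,"turn":0,"fingers":58},{"tx":0,"ty":0,"tz":0.009,"turn":0,"fingers":58},{"tx":0,"ty":0,"tz":0.012,"turn":0,"fingers":58},{"tx":0,"ty":0,"tz":0.012,"turn":0,"fingers":58}]'; python3 knob.py
```

```text
clock: 17.05
eef_pos: [547.5, 263.7, 30.2]
eef_rot: [-1.565, 0.003, -1.573]
wrist_force: [-1.0, 0.2, 0.2]
finger_gap: 58.0
t 17.05 ex 547.48 theta 0.512 F [-1.04  0.18  0.18] bush [606.3 114.9]
z sorted top [62. 62. 62. 62. 62. 63. 63. 63. 63. 64. 64. 64. 64. 65.] n>50 38 centroid [606.4 115.5  60.7]
```

```bash
python3 -m creep '[{"tx":0,"ty":0,"tz":0,"turn":0,"fingers":64},{"tx":0,"ty":0,"tz":0,"turn":0,"fingers":70},{"tx":0,"ty":0,"tz":0,"turn":0,"fingers":72},{"tx":0,"ty":-0.1,"tz":0,"turn":0,"fingers":72},{"tx":0,"ty":-0.3,"tz":0,"turn":0,"fingers":72},{"tx":0,"ty":-0.5,"tz":0,"turn":0,"fingers":72},{"tx":0,"ty":-0.7,"tz":-0.2,"turn":0,"fingers":72},{"tx":0,"ty":-0.8,"tz":-0.4,"turn":0,"fingers":72},{"tx":0,"ty":-0.8,"tz":-0.6,"turn":0,"fingers":72},{"tx":-0.2,"ty":-0.8,"tz":-0.8,"turn":0,"fingers":72},{"tx":-0.4,"ty":-0.8,"tz":-0.8,"turn":0,"fingers":72},{"tx":-0.4,"ty":-0.8,"tz":-0.8,"turn":0,"fingers":72}]'; python3 go.py; python3 snap.py 12; python3 - <<'E'
from ov import ov
ov("scene12.npz",317,235,44,9,[(606.6,115.6,9)],"pics/ov12.png")
E
python3 crop.py top 12 190 170 330 280 5 t12; python3 crop.py scene 12 240 200 400 360 4 s12
```

```text
clock: 18.3
eef_pos: [385.2, 346.9, 189.8]
eef_rot: [-1.564, 0.004, -1.569]
wrist_force: [0.3, -0.4, 0.2]
finger_gap: 72.3
t 18.3 p [385.2  346.85 189.78] rpy [-1.564   0.0043 -1.5691] F [ 0.25 -0.42  0.17] gap 72.29 turn 0.0005
```

View pics/s12.png

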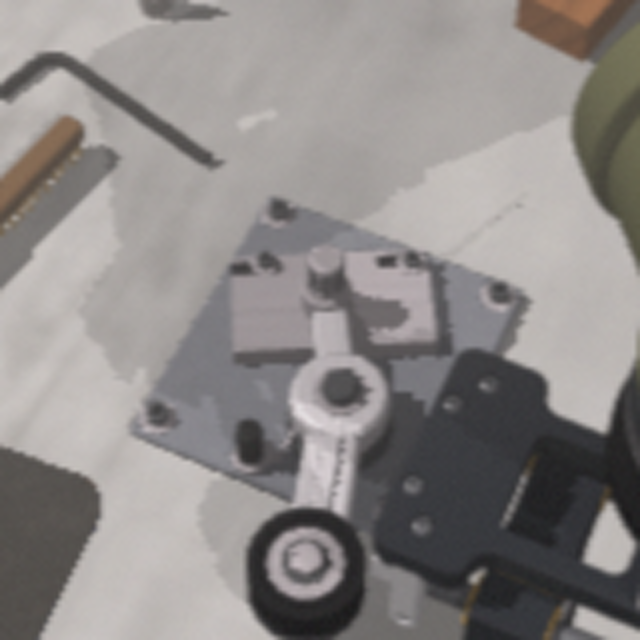

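View pics/t12.png

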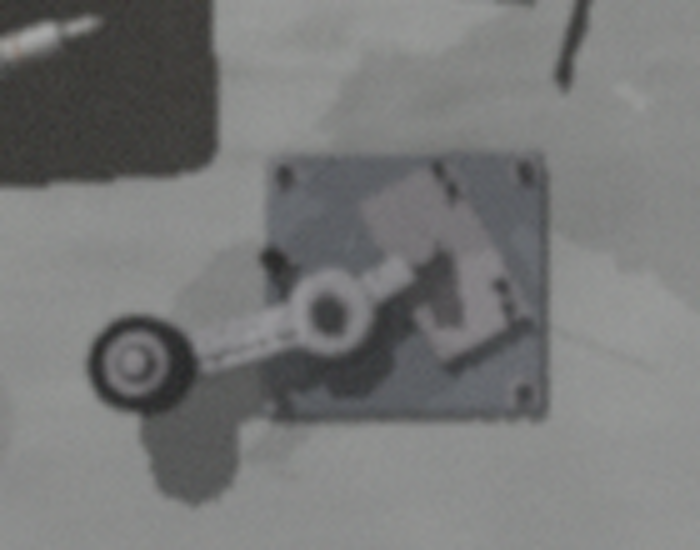

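View pics/ov12.png

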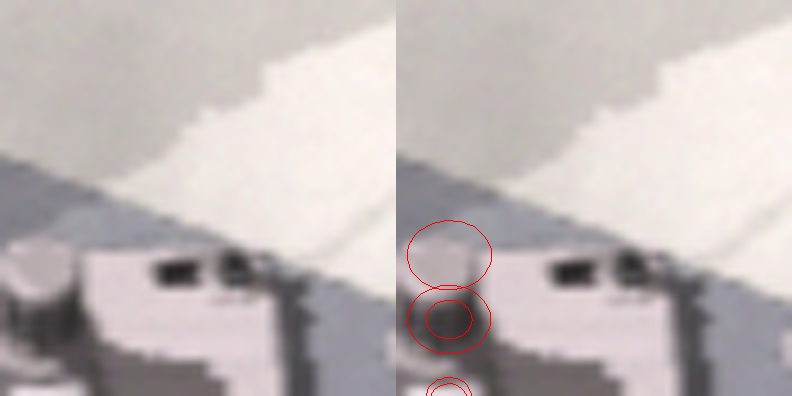

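```bash
python3 snap.py 13; python3 - <<'E'
from h import *
for cam in("scene","top"):
  for n in ("12","13"):
    c=load(f"{cam}{n}.npz")
    v,u=np.mgrid[0:400,0:640]; d=c["range_z"]
    W=((np.stack([(u-c["cx"])/c["fx"],(v-c["cy"])/c["fy"],np.ones_like(u)],-1)*d[...,None])-c["t"])@c["R"]
    k=(np.hypot(W[...,0]-606,W[...,1]-116)<16)&(W[...,2]>57)
    w=(np.hypot(W[...,0]-548,W[...,1]-262)<35)&(W[...,2]>58)&(W[...,2]<80)
    bz=(np.abs(W[...,0]-480)<20)&(np.abs(W[...,1]-60)<20)
    kp=W[k];wp=W[w]
    print(cam,n,"knob",np.median(kp,0).round(1),len(kp),"wheel",(((wp.min(0)+wp.max(0))/2)).round(1),np.median(wp[:,2]).round(1),"bench",np.median(W[bz][:,2]).round(1))
E
python3 go.py
```

```text
scene 12 knob [608.2 118.9  61.9] 63 wheel [549.8 265.8  65.7] 64.0 bench -1.9
scene 13 knob [607.9 119.9  62. ] 62 wheel [549.7 265.1  65.9] 64.1 bench -2.1
top 12 knob [607.1 114.9  61.9] 34 wheel [547.7 263.2  65.2] 63.3 bench -2.5
top 13 knob [606.  115.4  61.6] 33 wheel [547.7 263.4  65.3] 63.1 bench -2.6
t 18.5 p [386.84 342.85 189.29] rpy [-1.5648  0.0028 -1.5733] F [-0.66 -0.3  -0.31] gap 72.02 turn -0.0008
```

```bash
python3 crop.py top 13 320 130 460 270 4 t13
```

```text
(no output)
```

View pics/t13.png

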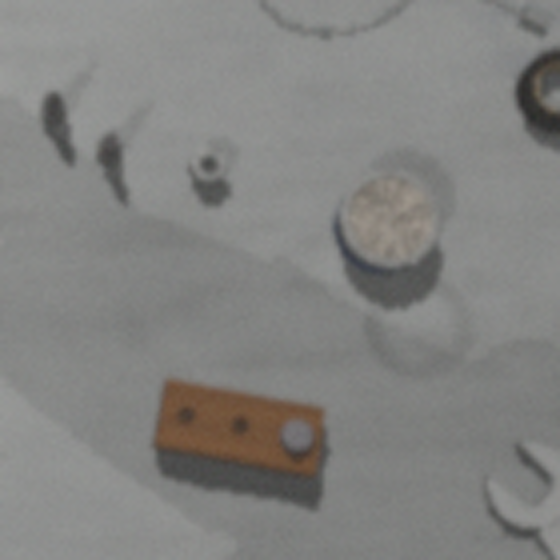

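The dowel is still in its end hole at (298,435). The nozzles, nut and tin stand where they were, and the pin's hole is empty. I'm handing in.

```bash
python3 -c "
from cell import manip
print(manip.sign_off())"
```

```text
the job is handed in; nothing more can be done
None
```

The tensioner is pinned back and the job is handed in, at about 18.5 s on the clock. I stood the locking pin in the bush, then drew the wheel round at 10 to 20 mm/s with the fingers loosely either side of it. The pin dropped at about 0.55 rad, and I eased the wheel back until it no longer pushed on the finger, with the lever resting on the pin.

**Last checks:**
- **Pin:** its knob top read about 64 mm above the bench in both cameras, which is fully home. It stood at about 74 to 75 mm before the drop.
- **Lever:** it holds at about 0.53 rad, unchanged between two pictures taken after the gripper had left.
- **Forces:** the highest wrist reading I saw while drawing the wheel was about 9 N.
- **Other parts:** the dowel, nozzles, nut and tin looked untouched. The robot is clear of everything.

**Disagreements:**
- **Finger height:** in the scene camera's picture and depth the fingertips sat about 20 mm above the reported tool point. I worked from the camera, and closing the fingers beside the block without contact agreed with it.
- **Camera offset:** the two cameras differed by about 4 mm in y. I aimed the pin over the bush with the scene camera and felt it in, with no contact force.
- **Final overlay:** a drawn outline of the home pin sat about 1.7 pixels off the picture. I relied on the depth readings for that check.

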